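# Hang the tube rack on the shaker's keyhole studs

## Robot

A 6-joint arm with a two-finger parallel gripper is mounted at the origin on a cart in front of the work surface, level with it; the furniture and walls round the work are solid. World frame = base frame: x ahead of the robot, y to its left, z up, the work surface at z = 0. Lengths are in m, angles in rad, forces in N, time in s.
With the tool pointing down it reaches from about 0.275 to 1 m from the base axis. Payload 8.4 kg.
Tool frame: the origin (TCP) lies midway between the tips of the shut fingers; the grasp point (between the pads) lies 19 mm behind it (manip.tcp_to_grasp is the distance from the TCP to the grasp point, in m); x points along the fingers, z is the direction in which the jaws open and shut, and the axes are right-handed (so a half turn about x gives the same grasp; the last joint's range is limited). The gripper opens to 85 mm and grips with 20 to 120 N. Pads are 22 mm wide; open, the fingers measure 114 mm over their backs; the gripper's body (76 mm by 85 mm) begins 54 mm behind the grasp point. The pads swing forward as they close: fully open they stand 13 mm farther back than shut.
Start: joints at [-1.146, 0.353, 1.633, -0, 1.155, -0.002], TCP at [0.259, -0.569, 0.195] pointing down, gripper open.
Joint ranges: [-2.63, 2.63], [-0.92, 2.1], [0.06, 2.66], [-1.3, 4.44], [0, 2.69], [-3.02, 3.02]. Speed limits (rad/s): [2.22, 2.22, 2.79, 3.14, 3.14, 3.14].

## Interface

Orientations are given as a rotation vector (axis times angle).
In Python, from workcell import sense, eyes, job, manip gives the robot as it stands.
- The arm moves only by the tool jog_arm, never from a script. Its argument "rows" is a list that holds one entry, the list of rows, each a list of 5 numbers: the finger opening in mm, from 0 to 85.4, then the shift along the tool's x, y, z in mm, then the turn about the tool's x in rad. In form: [[[claw, dx, dy, dz, twist], ...]]. A call has 1 to 12 rows; each row is the pose to reach, as a shift and turn from the pose commanded when the call began, along the tool's axes at that moment; what a row does not reach only later rows make up. A row lasts 1/8 s, in which the tool goes at most 62.5 mm and 10.7 degrees, less where a joint would pass 70% of its speed; a pose out of reach is approached as far as the arm can. A call with a gripper value outside its range is refused whole. The fingers move at their own pace and stop on an object; "newtons" is the grip in N (left out, the last holds). Time passes only in rows, so rows that repeat a pose let the fingers close. It gives the time, the measured TCP pose, the force and the opening at its end, in the units of the state.
- sense(): the state, without advancing time (a new reading comes with each control period).
- eyes.grab_frame(name): name is "scene" or "side" or "wrist"; returns (picture, depth): 480x640x3 uint8, red, green, blue; 480x640 float32, m along the optical axis (not along the pixel's ray), 0 where there is no reading.
- eyes.camera_model(name): a dict with "vertical_fov" (degrees; the focal length in pixels is half the picture's height over the tangent of half this angle, whatever the lens; pixels are square), "cx", "cy" (the principal point, pixels), "D" ([k1, k2, p1, p2, k3] as OpenCV has them; the pictures are not rectified), "xyz" and "attitude" of the camera in the world; the wrist camera has in their place "hand_eye" (4x4, takes a point from camera to tool coordinates, whose origin is the TCP and whose axes are the tool frame's). Camera axes: x right, y up, looking along -z (the intrinsics and any distortion apply to the point x, -y, -z); pixel columns grow to the right and rows downward; lengths in m; the calibration is good to about 2 mm. A picture is of the moment at which its call begins: read the wrist's pose just before it. camera_model takes no time and is no camera call.
- job.close_job(): hands the job in, once; it reports no verdict.
The state is a dict: "t": time; "joint_pos": joint angles; "qd": joint speeds; "effort": joint torques, N m; "tool_pos": TCP position; "tool_rot": TCP orientation; "wrist_force": force on the tool from outside, world axes, zero at the start; "wrist_torque": the same for the moment, N m; "gripper_width": finger opening in m.
Only numpy, scipy, OpenCV 4.12 (cv2) and the standard library are available. Lean on these libraries where they do the work, as an engineer would, in place of code of your own. Each camera call takes 0.05 s, during which the arm holds its last target. There are 200 camera calls.

## Task

Take the empty aluminium tube rack by its black carrying grip and mount it on the tube shaker: press the large ends of the two keyholes in its back plate over the two stud heads of the carriage, then slide the rack down until it stops and the spring plunger snaps out into the lock hole, and let go. Feel your way on and press gently, since the studs and guide rods bend if forced, and do not push the bottles and vials about.

Things in the scene. Friction and masses are not known exactly. Their poses are not given: they have to be found in the camera images.
- shaker: Tube shaker, fixed: white box 126 deep (x) x 150 wide x 118 mm high, x into it, y left, z up. On its front rides an upright aluminium carriage, 116 mm wide. Origin: on the bench under the middle of the carriage, in the plane of its front face; the box begins 12 mm behind. More than 50 N from the rack bends the studs. Its drive holds the carriage still against such loads.
- studs_mid_stroke (a point): Point fixed to the shaker, axes as its own, 108 mm above the bench in the carriage face plane: midway between the two studs if the carriage were at mid stroke. Switched off, it rests anywhere up to 18 mm above or below that, not measured: find it by feel or sight. Studs: y = +-32 mm, sticking out to -x: neck 8 dia x 5.5 mm, then head 17 dia x 5 mm, front rim broken 0.8 mm. Carriage top: 18 mm above studs.
- plunger (a joint): Spring plunger of the carriage, at y = 0, 10 mm above the stud axes: an 8 mm round-nosed pin 5 mm out of the carriage face at 0, going in as the value grows (m, up to 0.006). Pushes back 5 N at 0, 8 N at 5 mm; its friction can hold the rack short of the lock against its own weight. The back plate holds it in until the lock hole reaches it, then it springs out to 0.
- tube_rack: Empty aluminium tube rack, 66 deep x 108 wide x 154 mm high, 0.28 to 0.46 kg, upright on the bench. Origin: middle of the lower edge of its back face; x out of the back face, y left, z up (parallel to the shaker's axes when hung); shelves and grip lie at -x. Back plate: 4 mm thick, 112 mm high.
- keyholes (a point): Point on the rack's back face, axes as the rack, midway between the large ends of its two keyholes, 66 mm above the underside. Large ends: y = +-32 mm, 20 mm dia; from each a slot 10.4 mm wide runs up. At the slot's top the stud axis is 18 mm above this point, so the rack slides down 18 mm to lock. Lock hole: 11 mm dia, y = 0, 28 mm above this point.
- rack_grip (a point): Centre of the rack's black carrying grip, axes as the rack: a level bar 14 mm thick (x), 26 mm high, 102 mm long (y), with nothing beside it or within 20 mm below it except the thin cheeks at its ends. x = -28 mm from the back face, y = 0, 140 mm above the underside. Grasp it from above across the 14 mm, near its middle.
- reagent_bottle_large: Amber bottle, 57 mm diameter, 98 mm high; bystander. Origin: underside.
- reagent_bottle_small: Amber bottle, 47 mm diameter, 80 mm high; bystander. Origin: underside.
- vial_a: Small vial, 12 mm diameter, 33 mm high; bystander. Origin: underside.
- vial_b: Small vial, 12 mm diameter, 33 mm high; bystander. Origin: underside.

How it is judged:
On the way:
1. the rack's back plate is pressed over both stud heads onto the carriage, holding the spring plunger in (value of joint plunger above 0.0025 m and x of rack_grip in the frame of shaker above -0.038 m and y of rack_grip in the frame of shaker between -0.008 and 0.008 m), for 0.1 s.
At the end, for the whole second after the job is handed in: The rack hangs at rest on both studs with its back plate on the carriage (grip 22 to 36 mm in front of the carriage face, within 5 mm of its middle, 141 to 187 mm above the bench, tilted less than 0.08 rad) and the plunger stands out in the lock hole (within 1.5 mm of fully out) (x of rack_grip in the frame of shaker between -0.036 and -0.022 m and y of rack_grip in the frame of shaker between -0.005 and 0.005 m and z of rack_grip in the frame of shaker between 0.141 and 0.187 m and value of joint plunger below 0.0015 m and angle between rack_grip's own z axis and vertical below 0.08 rad and linear speed of tube_rack below 0.01 m/s); the robot touches nothing.
It fails at once if the rack is forced against the shaker with more than 50 N (contact force between tube_rack and shaker above 50 N).
It fails at once if reagent_bottle_large is pushed more than 30 mm (distance of reagent_bottle_large from where it was at the start of the episode above 0.03 m).
It fails at once if reagent_bottle_small is pushed more than 30 mm (distance of reagent_bottle_small from where it was at the start of the episode above 0.03 m).
It fails at once if vial_a is pushed more than 30 mm (distance of vial_a from where it was at the start of the episode above 0.03 m).
It fails at once if vial_b is pushed more than 30 mm (distance of vial_b from where it was at the start of the episode above 0.03 m).
It also fails if it takes over 51 s, if anything falls off the work surface, if the arm or the gripper's body presses on something with over 40 N, if the wrist force passes 120 N, or if a joint passes its speed limit or range.

## Working session

There is one attempt and no reset: what is moved stays moved. The work goes in short steps, Python scripts to look and compute and a tool call to move; the robot and the scene stay as the last step left them, time stands still between calls to the robot, and variables do not carry over. Pictures are saved under pics/ and viewed, about 8 in all and at most 12, crops included, and the job is handed in when it is done.

Besides the shell and the picture viewer there is one more tool, called after "Call:" in YAML: its name, and indented under it one key for each argument. jog_arm: Moves the arm, as the interface text tells. Its arguments: {"type":"object","properties":{"rows":{"type":"array"},"newtons":{"type":"number"}},"required":["rows"]}

```bash
ls; mkdir -p pics
cat > h.py <<'E'
import numpy as np, cv2
from scipy.spatial.transform import Rotation as R
from workcell import sense, eyes, job, manip
def model(n):
    m=eyes.camera_model(n); f=240/np.tan(np.radians(m["vertical_fov"])/2)
    K=np.array([[f,0,m["cx"]],[0,f,m["cy"]],[0,0,1]]); D=np.array(m["D"],float)
    if "hand_eye" in m:
        s=sense(); T=np.eye(4); T[:3,:3]=R.from_rotvec(s["tool_rot"]).as_matrix(); T[:3,3]=s["tool_pos"]
        T=T@np.array(m["hand_eye"])
    else:
        T=np.eye(4); a=np.array(m["attitude"],float); T[:3,:3]=R.from_rotvec(a).as_matrix() if a.shape==(3,) else a; T[:3,3]=m["xyz"]
    return K,D,T
def rays(M,px):
    K,D,T=M
    p=cv2.undistortPoints(np.array(px,float).reshape(-1,1,2),K,D).reshape(-1,2)
    return T[:3,3],np.c_[p[:,0],-p[:,1],-np.ones(len(p))]@T[:3,:3].T
def onz(M,px,z):
    o,d=rays(M,px); return o+d*((z-o[2])/d[:,2])[:,None]
def bydepth(M,px,dep):
    o,d=rays(M,px); z=np.array([dep[int(round(v)),int(round(u))] for u,v in px]); return o+d*z[:,None]
def proj(M,P):
    K,D,T=M; c=(np.atleast_2d(P)-T[:3,3])@T[:3,:3]; c=c*[1,-1,-1]
    return cv2.projectPoints(c,np.zeros(3),np.zeros(3),K,D)[0].reshape(-1,2)
def save(n,a): cv2.imwrite(n,cv2.cvtColor(a,cv2.COLOR_RGB2BGR))
E
cat > a.py <<'E'
from h import *
s=sense(); print({k:np.round(v,4) for k,v in s.items()}, manip.tcp_to_grasp)
for n in("scene","side","wrist"):
    m=eyes.camera_model(n);print(n,m)
    M=model(n); p,d=eyes.grab_frame(n); save(f"pics/{n}0.png",p); np.savez(f"{n}0.npz",p=p,d=d,K=M[0],D=M[1],T=M[2])
    print((d>0).mean())
a=[cv2.imread(f"pics/{n}0.png") for n in("scene","side")]
E
python3 a.py
```

```text
pics
{'t': np.float64(0.0), 'joint_pos': array([-1.1464,  0.3537,  1.6341, -0.    ,  1.1552, -0.0024]), 'qd': array([-0.0005,  0.    ,  0.001 ,  0.0002, -0.0009, -0.0007]), 'effort': array([-7.00000e-04, -6.05263e+01, -3.42067e+01, -0.00000e+00,
        9.60000e-03, -0.00000e+00]), 'tool_pos': array([ 0.2585, -0.5685,  0.1939]), 'tool_rot': array([ 0.8901,  1.3826, -0.8889]), 'wrist_force': array([-0.562 , -0.8224,  0.1222]), 'wrist_torque': array([0.0493, 0.0235, 0.0128]), 'gripper_width': np.float64(0.0855)} 0.0187
scene {'vertical_fov': 45.06469512853014, 'cx': 323.2930001096094, 'cy': 238.49552338849293, 'D': array([-0.15663828,  0.        ,  0.        ,  0.        ,  0.        ]), 'xyz': array([-0.47606241, -0.77441038,  0.88649263]), 'attitude': array([ 0.90085753, -0.48515188, -0.87807419])}
0.99626953125
side {'vertical_fov': 48.29769029768221, 'cx': 320.5378656066143, 'cy': 241.40340375077204, 'D': array([-0.12798701,  0.        ,  0.        ,  0.        ,  0.        ]), 'xyz': array([-0.0806837 , -0.98180969,  0.52657563]), 'attitude': array([ 1.16371516, -0.37372501, -0.55951972])}
0.9959212239583334
wrist {'vertical_fov': 60.43696629048794, 'cx': 318.41776716911517, 'cy': 235.83508154568392, 'D': array([0.01237484, 0.        , 0.        , 0.        , 0.        ]), 'hand_eye': array([[-3.79310850e-05,  2.98689551e-01, -9.54350329e-01,
        -1.79608221e-01],
       [-1.43579325e-03,  9.54349330e-01,  2.98689295e-01,
         7.58089639e-02],
       [ 9.99998969e-01,  1.38157937e-03,  3.92656934e-04,
        -5.07276359e-04],
       [ 0.00000000e+00,  0.00000000e+00,  0.00000000e+00,
         1.00000000e+00]])}
0.9957291666666667
```

View pics/scene0.png

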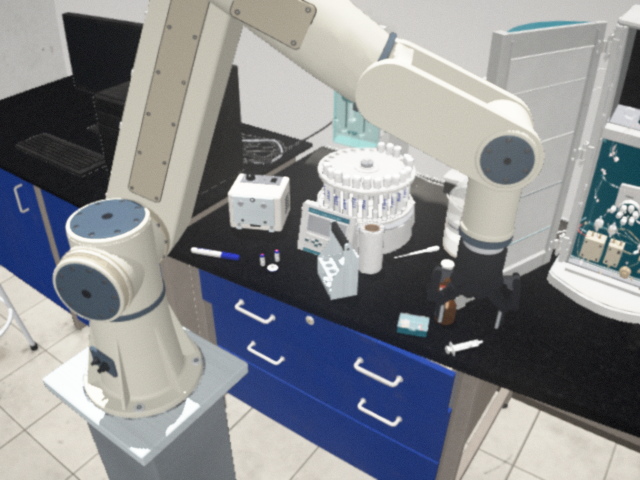

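View pics/side0.png

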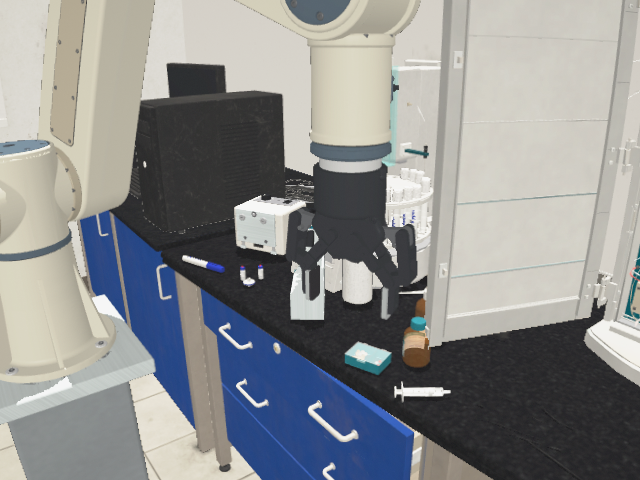

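The scene view shows the shaker at about (258,203), the rack at (340,265) with its grip near (337,233), and the vials at (263,259) and (277,256). The bottles are near (447,290). In the side view the gripper hides the rack. Next: an enlarged crop and the depth clouds.

```bash
cat > b.py <<'E'
from h import *
out=[]
for n,box in(("scene",(215,160,405,310)),("side",(225,180,300,270))):
    z=np.load(n+"0.npz"); M=(z["K"],z["D"],z["T"]); p,d=z["p"],z["d"]
    v,u=np.mgrid[0:480,0:640]; o,r=rays(M,np.c_[u.ravel(),v.ravel()]); X=(o+r*d.reshape(-1,1)).reshape(480,640,3)
    np.save(n+"X.npy",X)
    x0,y0,x1,y1=box
    c=p[y0:y1,x0:x1]; 
    save(f"pics/{n}crop.png",cv2.resize(c,None,fx=4,fy=4,interpolation=cv2.INTER_CUBIC))
    # shaker box top
    w=(p.min(2)>150)
    for nm,m in (("shaker",(X[...,2]>.112)&(X[...,2]<.124)&(v>165)&(v<215)&(u>225)&(u<310)),):
        m=m.astype(np.uint8); k,l,st,ce=cv2.connectedComponentsWithStats(m)
        for i in range(1,k):
            if st[i,4]>60:
                P=X[l==i]; rr=cv2.minAreaRect((P[:,:2]*1000).astype(np.float32)); print(n,nm,st[i],P.mean(0).round(4),rr)
z=np.load("scene0.npz");X=np.load("sceneX.npy")
for y in range(170,262,6): print(y,[(u,*(X[y,u]*1000).round().astype(int)) for u in range(230,292,10)])
print("rack")
for y in range(218,300,6): print(y,[(u,*(X[y,u]*1000).round().astype(int)) for u in range(318,364,6)])
E
python3 b.py
```

```text
scene shaker [ 228  173   62   29 1221] [0.59   0.1704 0.1194] ((595.7252807617188, 177.52337646484375), (147.63719177246094, 152.50253295898438), 25.43560028076172)
side shaker [226 174  59  14 219] [0.6958 0.4162 0.1182] ((699.1631469726562, 417.1805725097656), (211.37152099609375, 17.743206024169922), 0.9095379114151001)
side shaker [234 195  72  20 916] [0.5916 0.1656 0.1179] ((595.398681640625, 174.8168487548828), (141.17784118652344, 151.08287048339844), 26.03908348083496)
170 [(230, np.int64(739), np.int64(422), np.int64(40)), (240, np.int64(-476), np.int64(-774), np.int64(886)), (250, np.int64(829), np.int64(416), np.int64(4)), (260, np.int64(855), np.int64(394), np.int64(1)), (270, np.int64(887), np.int64(377), np.int64(-8)), (280, np.int64(982), np.int64(410), np.int64(-56)), (290, np.int64(913), np.int64(310), np.int64(1))]
176 [(230, np.int64(730), np.int64(415), np.int64(24)), (240, np.int64(613), np.int64(260), np.int64(119)), (250, np.int64(609), np.int64(217), np.int64(134)), (260, np.int64(641), np.int64(207), np.int64(123)), (270, np.int64(653), np.int64(180), np.in
[... 10326 characters left out ...]
int64(-165), np.int64(2)), (336, np.int64(435), np.int64(-194), np.int64(27)), (342, np.int64(447), np.int64(-203), np.int64(23)), (348, np.int64(457), np.int64(-214), np.int64(22)), (354, np.int64(472), np.int64(-222), np.int64(16)), (360, np.int64(495), np.int64(-225), np.int64(2))]
296 [(318, np.int64(417), np.int64(-154), np.int64(1)), (324, np.int64(424), np.int64(-167), np.int64(3)), (330, np.int64(431), np.int64(-180), np.int64(5)), (336, np.int64(430), np.int64(-198), np.int64(13)), (342, np.int64(446), np.int64(-205), np.int64(6)), (348, np.int64(458), np.int64(-214), np.int64(3)), (354, np.int64(470), np.int64(-224), np.int64(-1)), (360, np.int64(476), np.int64(-237), np.int64(2))]
```

View pics/scenecrop.png

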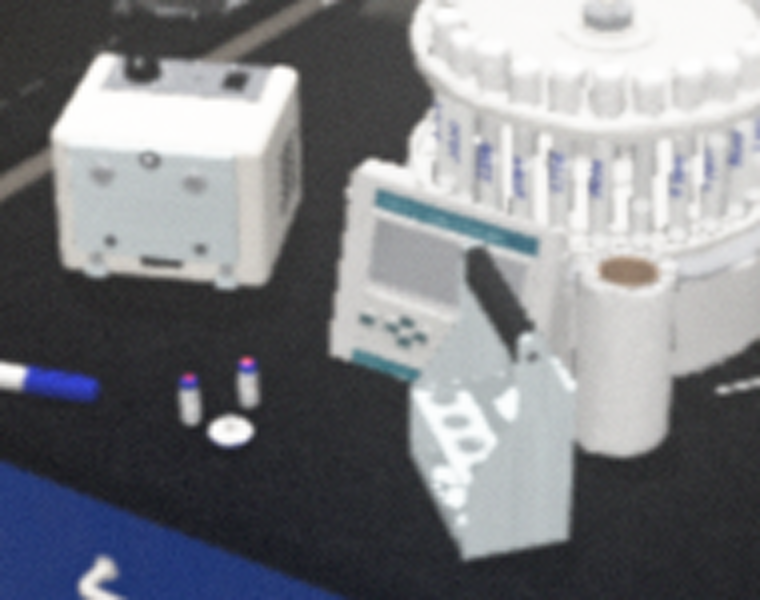

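The crop shows the carriage: plunger ring near scene (252.5,200), studs near (241,204) and (263.5,206). On the rack, the grip runs from (335,223) to (347,243), the open shelves face left, and the back plate is on the right. That makes the rack yaw about -31° and the shaker yaw about +26°. Now I'll refine these and work out the first move.

```bash
cat > c.py <<'E'
from h import *
s=sense(); Rt=R.from_rotvec(s["tool_rot"]).as_matrix(); print("tool axes cols\n",Rt.round(3))
z=np.load("scene0.npz"); M=(z["K"],z["D"],z["T"]); p,d=z["p"],z["d"]; X=np.load("sceneX.npy")
v,u=np.mgrid[0:480,0:640]
g=(p.max(2)<110)&(X[...,2]>.12)&(X[...,2]<.165)&(u>325)&(u<356)&(v>215)&(v<255)
P=X[g]; c=P.mean(0); w,V=np.linalg.eigh(np.cov(P[:,:2].T)); a=V[:,1]; t=(P[:,:2]-c[:2])@a
print("grip",g.sum(),c.round(4),"yaw y-axis",np.degrees(np.arctan2(a[1],a[0])),np.percentile(t,[1,99]), P[:,2].max())
# rack side cloud hull
for n in("scene",):
  b=(X[...,2]>.06)&(X[...,2]<.16)&(u>316)&(u<362)&(v>218)&(v<300)&(X[...,0]<.53)&(X[...,1]<-.09)
  rr=cv2.minAreaRect((X[b][:,:2]*1000).astype(np.float32)); print("rack rect",rr)
# carriage face plane fit
for n in("scene","side"):
  X=np.load(n+"X.npy")
  L=R.from_euler('z',-26,degrees=True).apply(X.reshape(-1,3)).reshape(X.shape)
  b=(X[...,2]>.03)&(X[...,2]<.1)&(X[...,0]>.49)&(X[...,0]<.6)&(X[...,1]>.07)&(X[...,1]<.24)
  Q=L[b]; h,e=np.histogram(Q[:,0],bins=np.arange(.5,.62,.003)); print(n,[(round(x,3),k) for x,k in zip(e,h) if k>8])
  xm=e[np.argmax(h)]+.0015
  Qi=Q[abs(Q[:,0]-xm)<.006]; k=np.polyfit(Qi[:,1],Qi[:,0],1); print("face x(L)",np.median(Qi[:,0]),"yaw corr deg",-np.degrees(np.arctan(k[0])),"y range",np.percentile(Qi[:,1],[1,50,99]))
  T=L[(abs(X[...,2]-.118)<.004)&(X[...,0]>.5)&(X[...,0]<.68)&(X[...,1]>.05)&(X[...,1]<.28)]
  print("top L x",np.percentile(T[:,0],[1,99]),"y",np.percentile(T[:,1],[1,99]))
X=np.load("sceneX.npy");S=np.load("side0.npz")
for q in[(263,261),(276.5,257)]: print("vial",onz(M,[q],.016))
E
python3 c.py
```

```text
tool axes cols
 [[-0.     0.91   0.414]
 [ 0.001  0.414 -0.91 ]
 [-1.    -0.    -0.001]]
grip 189 [ 0.4837 -0.165   0.149 ] yaw y-axis 51.85527617104431 [-0.04461894  0.04421977] 0.15797463704875592
rack rect ((484.544189453125, -166.55816650390625), (118.42056274414062, 61.57814407348633), 54.88587951660156)
scene [(np.float64(0.542), np.int64(44)), (np.float64(0.545), np.int64(190)), (np.float64(0.548), np.int64(309)), (np.float64(0.551), np.int64(202)), (np.float64(0.554), np.int64(82)), (np.float64(0.557), np.int64(51)), (np.float64(0.56), np.int64(78)), (np.float64(0.563), np.int64(67)), (np.float64(0.566), np.int64(27)), (np.float64(0.569), np.int64(11)), (np.float64(0.578), np.int64(10))]
face x(L) 0.5496592564301844 yaw corr deg -0.10101849021576356 y range [-0.15946052 -0.10360005 -0.04492275]
top L x [0.54605611 0.67879779] y [-0.17560825 -0.02864892]
side [(np.float64(0.536), np.int64(17)), (np.float64(0.539), np.int64(9)), (np.float64(0.542), np.int64(71)), (np.float64(0.545), np.int64(389)), (np.float64(0.548), np.int64(368)), (np.float64(0.551), np.int64(89)), (np.float64(0.554), np.int64(29)), (np.float64(0.557), np.int64(92)), (np.float64(0.56), np.int64(93)), (np.float64(0.563), np.int64(52)), (np.float64(0.566), np.int64(19)), (np.float64(0.569), np.int64(15)), (np.float64(0.572), np.int64(19)), (np.float64(0.575), np.int64(13)), (np.float64(0.578), np.int64(15))]
face x(L) 0.5479270992865555 yaw corr deg 0.026164109759239045 y range [-0.16106877 -0.10481244 -0.04603513]
top L x [0.54539308 0.67643053] y [-0.17681256 -0.03320389]
vial [[0.43652324 0.03278209 0.016     ]]
vial [[0.47083169 0.0156209  0.016     ]]
```

Call:
jog_arm:
  rows:
    - [[85,-10,37,-27,-0.05],[85,-20,80,-58,-0.11],[85,-26,125,-92,-0.17],[85,-26,172,-126,-0.24],[85,-26,219,-160,-0.3],[85,-26,266,-195,-0.37],[85,-26,309,-226,-0.43],[85,-26,345,-253,-0.48],[85,-26,372,-273,-0.517],[85,-26,372,-273,-0.517],[85,-26,372,-273,-0.517]]

```text
t: 1.52
tool_pos: [0.484, -0.1667, 0.2204]
tool_rot: [0.491, 1.515, -0.491]
wrist_force: [0.1, 0.3, -0.5]
gripper_width: 0.0855
```

```bash
cat > d.py <<'E'
from h import *
import sys
t=sys.argv[1]
for n in sys.argv[2:]:
    M=model(n); p,d=eyes.grab_frame(n); save(f"pics/{n}{t}.png",p); np.savez(f"{n}{t}.npz",p=p,d=d,K=M[0],D=M[1],T=M[2])
    v,u=np.mgrid[0:480,0:640]; o,r=rays(M,np.c_[u.ravel(),v.ravel()]); np.save(f"{n}{t}X.npy",(o+r*d.reshape(-1,1)).reshape(480,640,3))
s=sense(); print(s["t"],s["tool_pos"],R.from_rotvec(s["tool_rot"]).as_matrix().round(3),s["joint_pos"].round(3))
E
python3 d.py 1 wrist side
```

```text
1.625 [ 0.4838631  -0.16719358  0.22050042] [[-0.     0.588  0.809]
 [-0.     0.809 -0.588]
 [-1.    -0.    -0.   ]] [-0.335  0.15   1.842 -0.     1.149  0.293]
```

View pics/wrist1.png

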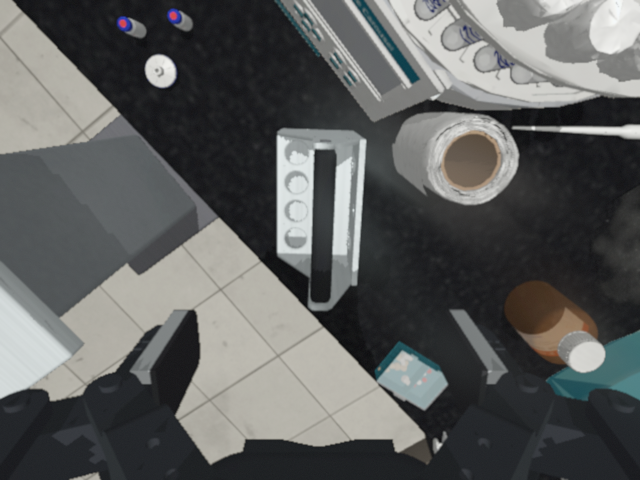

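The wrist view shows the rack with its grip running from (325,148) to (320,302) and the plain back plate on the right (+x), as assumed. The vials are at (130,25) and (180,18), clear of the rack.

```bash
cat > e.py <<'E'
from h import *
z=np.load("wrist1.npz"); M=(z["K"],z["D"],z["T"]); p=z["p"]; X=np.load("wrist1X.npy")
m=np.zeros((480,640),np.uint8); m[140:312,300:345]=(p[140:312,300:345].max(2)<60)
k,l,st,ce=cv2.connectedComponentsWithStats(m); i=1+np.argmax(st[1:,4]); m=(l==i).astype(np.uint8); print(st[i])
c,sz,an=cv2.minAreaRect(cv2.findContours(m,0,2)[0][0]); print(c,sz,an)
b=cv2.boxPoints((c,sz,an)); P=onz(M,b,.153); print(P.round(4)); ctr=P.mean(0)
e=sorted([(np.linalg.norm(P[i]-P[(i+1)%4]),*(P[i]-P[(i+1)%4])[:2]) for i in range(4)]); print(e, "yaw y",[np.degrees(np.arctan2(q[2],q[1]))%180 for q in e])
print("centre",ctr, "depth z", np.median(X[m>0][:,2]), X[m>0].mean(0))
print("tcp px",proj(M,sense()["tool_pos"]))
Rt=R.from_rotvec(sense()["tool_rot"]).as_matrix()
print("shift tool", (Rt.T@(ctr-sense()["tool_pos"])*1000).round(1))
# back-plate upper edge
for zz in(.112,):
  print("plate edge", onz(M,[(365,140),(357,284)],zz))
# bystanders & rack at end
E
python3 e.py
```

```text
[ 310  150   26  152 2354]
(322.13909912109375, 225.75314331054688) (20.69375228881836, 151.03656005859375) 2.3613743782043457
[[ 0.451  -0.1997  0.153 ]
 [ 0.5121 -0.123   0.153 ]
 [ 0.5217 -0.1305  0.153 ]
 [ 0.4616 -0.2083  0.153 ]]
[(np.float64(0.012198388389930316), np.float64(-0.009569308832504286), np.float64(0.00756498564306253)), (np.float64(0.013675512710468579), np.float64(0.010687578063586778), np.float64(-0.008532017523946278)), (np.float64(0.09813461864885029), np.float64(-0.061157256703138096), np.float64(-0.07674759494539059)), (np.float64(0.09820510801081953), np.float64(0.060038987472055605), np.float64(0.07771462682627434))] yaw y [np.float64(141.6719823579264), np.float64(141.39922711670673), np.float64(51.449983554759086), np.float64(52.31186459133209)]
centre [ 0.48660069 -0.16537943  0.153     ] depth z 0.15280730942809356 [ 0.4865497  -0.1652458   0.15305255]
tcp px [[320.66282164 277.2712211 ]]
shift tool [67.5  3.1  1.2]
plate edge [[ 0.54098869 -0.1407932   0.112     ]
 [ 0.47619098 -0.225803    0.112     ]]
```

View pics/side1.png

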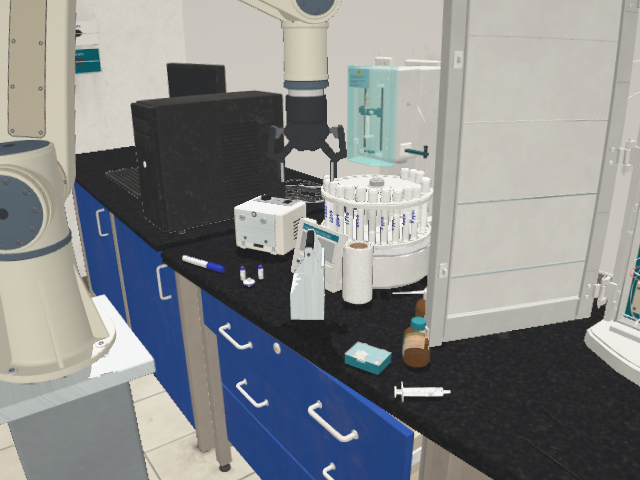

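The side view has the rack at (310,280) standing free, and the studs are visible on the carriage near (250,240). Grasp now.

Call:
jog_arm:
  rows:
    - [[50,0,3,1,0.037],[50,20,3,1,0.037],[50,50,3,1,0.037],[50,80,3,1,0.037],[50,99,3,1,0.037],[50,99,3,1,0.037],[30,99,3,1,0.037],[0,99,3,1,0.037],[0,99,3,1,0.037],[0,99,3,1,0.037],[0,99,3,1,0.037],[0,99,3,1,0.037]]
  newtons: 70

```text
t: 3.12
tool_pos: [0.4869, -0.1646, 0.1216]
tool_rot: [0.52, 1.508, -0.52]
wrist_force: [-0.0, -0.3, -0.4]
gripper_width: 0.0003
```

```bash
cat > f.py <<'E'
from h import *
# stud / plunger / carriage features in scene0 and side1: enlarged crops side by side
a=np.load("scene0.npz")["p"][170:235,222:300]; b=np.load("side1.npz")["p"][190:262,228:310]
A=cv2.resize(a,None,fx=5,fy=5,interpolation=cv2.INTER_CUBIC); B=cv2.resize(b,None,fx=5,fy=5,interpolation=cv2.INTER_CUBIC)
h=max(A.shape[0],B.shape[0]); o=np.zeros((h,800,3),np.uint8); o[:A.shape[0],:390]=A; o[:B.shape[0],390:800]=B[:,:410]; save("pics/studs.png",o)
E
python3 f.py
```

```text
(no output)
```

View pics/studs.png

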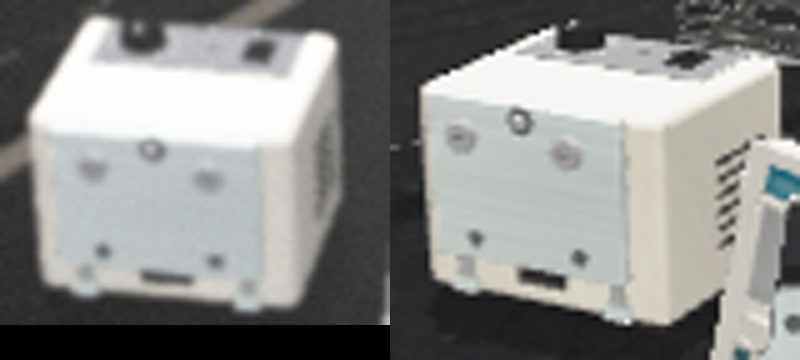

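The fingers shut to 0.3 mm, so the grip isn't between them. I'll look.

```bash
python3 d.py 2 wrist side
python3 - <<'E'
from h import *
a=cv2.imread("pics/wrist2.png"); b=cv2.imread("pics/side2.png")[120:350,200:430]
save_=np.zeros((480,800,3),np.uint8); save_[:480,:480]=a[:,80:560]; save_[:320,480:]=cv2.resize(b,(320,320),interpolation=2); cv2.imwrite("pics/m2.png",save_)
E
```

```text
3.225 [ 0.48691945 -0.16455163  0.12156612] [[-0.     0.616  0.788]
 [ 0.     0.788 -0.616]
 [-1.     0.    -0.   ]] [-0.329  0.269  1.938  0.     0.935  0.335]
```

View pics/m2.png

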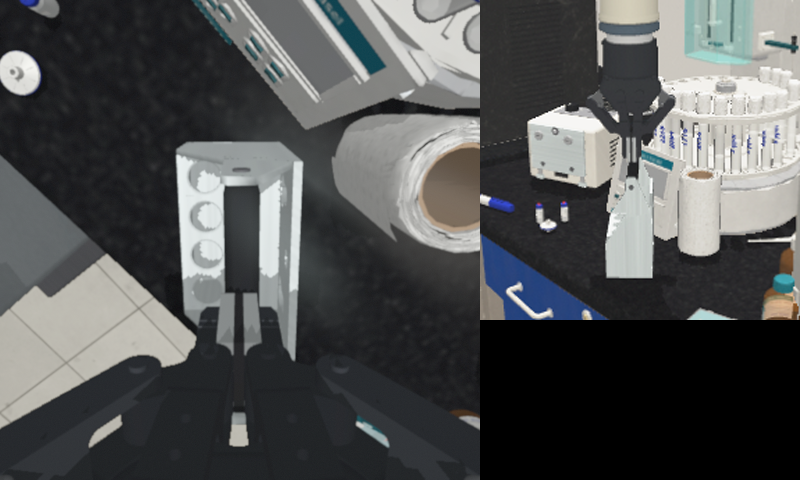

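Run:
```python
from h import *
X=np.load("wrist2X.npy"); z=np.load("wrist2.npz"); p=z["p"]
for v in range(140,420,15): print(v,[(u,*(X[v,u]*1000).round().astype(int).tolist(),int(p[v,u].max())) for u in(280,300,312,320,328,340,360,375)])
s=sense(); print(s["gripper_width"],s["wrist_force"])
S=np.load("side2X.npy"); q=np.load("side2.npz"); M=(q["K"],q["D"],q["T"]); print(proj(M,[s["tool_pos"],[.4866,-.1654,.14],[.4866-.03,-.1654-.04,.153]]))
```

```text
140 [(280, 498, -105, -2, 32), (300, 509, -114, 0, 36), (312, 516, -119, 0, 40), (320, 520, -123, 0, 53), (328, 525, -126, 0, 57), (340, 531, -132, 0, 62), (360, 543, -140, 0, 65), (375, 551, -147, 0, 62)]
155 [(280, 502, -111, 80, 150), (300, 511, -117, 86, 158), (312, 516, -121, 86, 156), (320, 519, -123, 88, 157), (328, 523, -126, 87, 159), (340, 527, -130, 87, 160), (360, 535, -136, 88, 154), (375, 541, -140, 89, 122)]
170 [(280, 485, -121, 3, 166), (300, 502, -126, 53, 161), (312, 517, -121, 139, 126), (320, 520, -123, 143, 112), (328, 522, -125, 143, 100), (340, 525, -128, 139, 159), (360, 531, -135, 129, 155), (375, 537, -142, 112, 231)]
185 [(280, 478, -130, 3, 236), (300, 497, -133, 53, 225), (312, 514, -124, 150, 176), (320, 517, -126, 151, 150), (328, 519, -128, 151, 121), (340, 516, -148, 53, 166), (360, 525, -155, 55, 168), (375, 533, -148, 111, 229)]
200 [(280, 481, -132, 54, 227), (300, 491, -140, 53, 231), (312, 511, -128, 154, 64), (320, 514, -130, 153, 64), (328, 516, -132, 153, 63), (340, 510, -156, 52, 185), (360, 520, -162, 55, 155), (375, 528, -153, 113, 232)]
2
[... 2555 characters left out ...]
, (328, 493, -160, 209, 37), (340, 498, -158, 214, 39), (360, 501, -161, 214, 38), (375, 504, -164, 214, 40)]
395 [(280, 490, -146, 226, 38), (300, 493, -149, 225, 36), (312, 484, -164, 204, 40), (320, 482, -170, 196, 41), (328, 489, -165, 207, 42), (340, 500, -154, 226, 39), (360, 503, -157, 226, 39), (375, 506, -159, 226, 40)]
410 [(280, 490, -146, 231, 40), (300, 491, -152, 226, 37), (312, 482, -167, 205, 38), (320, 456, -203, 153, 30), (328, 486, -169, 206, 42), (340, 500, -154, 231, 38), (360, 503, -157, 230, 39), (375, 506, -158, 231, 40)]
-9.469311879689231e-05 [ 0.20891862 -0.24253493 -0.20364725]
[[308.96139486 251.94386523]
 [308.92467791 243.5385071 ]
 [308.02475595 246.71471653]]
```

Run:
```python
from h import *
X=np.load("side2X.npy"); p=np.load("side2.npz")["p"]
for v in range(196,262,4): print(v,[(u,*(X[v,u]*1000).round().astype(int).tolist(),int(p[v,u].max())) for u in range(300,322,3)])
```

```text
196 [(300, 465, -170, 243, 61), (303, 470, -173, 243, 61), (306, 476, -173, 242, 62), (309, 481, -176, 242, 61), (312, 483, -183, 243, 61), (315, 486, -189, 244, 61), (318, 495, -186, 241, 61), (321, 501, -188, 241, 56)]
200 [(300, 464, -170, 236, 62), (303, 470, -173, 235, 61), (306, 478, -171, 233, 61), (309, 483, -174, 233, 60), (312, 482, -185, 236, 60), (315, 489, -185, 235, 61), (318, 943, 433, 6, 108), (321, 905, 364, 29, 202)]
204 [(300, 466, -168, 227, 72), (303, 468, -174, 228, 60), (306, 481, -166, 224, 51), (309, 906, 434, -2, 43), (312, 482, -184, 227, 61), (315, 487, -187, 227, 61), (318, 926, 409, 0, 46), (321, 941, 413, -3, 46)]
208 [(300, 467, -166, 218, 57), (303, 473, -167, 217, 61), (306, 475, -174, 218, 58), (309, 879, 396, -1, 49), (312, 485, -180, 218, 60), (315, 488, -186, 219, 59), (318, 502, -176, 214, 53), (321, 500, -189, 218, 56)]
212 [(300, 470, -161, 208, 61), (303, 472, -168, 210, 61), (306, 476, -173, 210, 62), (309, 869, 381, -9, 41), (312, 484, -181, 211, 60), (315, 489, -184, 210, 60), (318, 498, -181, 208, 60), (321, 497, -193, 211, 60)]
216 [(300
[... 1939 characters left out ...]
 (321, 537, -138, 110, 207)]
252 [(300, 563, -18, 55, 214), (303, 565, -28, 58, 201), (306, 449, -209, 145, 207), (309, 453, -214, 146, 198), (312, 459, -215, 145, 198), (315, 522, -136, 103, 204), (318, 528, -139, 103, 202), (321, 535, -140, 102, 208)]
256 [(300, 564, -16, 44, 195), (303, 560, -35, 51, 195), (306, 450, -207, 136, 206), (309, 453, -213, 137, 155), (312, 459, -215, 136, 199), (315, 464, -218, 136, 195), (318, 531, -135, 92, 206), (321, 535, -139, 92, 199)]
260 [(300, 559, -23, 38, 174), (303, 504, -117, 83, 199), (306, 450, -208, 128, 207), (309, 454, -212, 128, 205), (312, 459, -215, 128, 200), (315, 463, -219, 129, 211), (318, 528, -138, 84, 200), (321, 534, -140, 84, 199)]
```

Both cameras independently put the shut fingertips at z ≈ 0.16, just above the bar's top at 0.153. The reported TCP height is 0.122, so the real tips are about 40 mm behind it. x and y agree. I'll open, go down 37 mm more, and close.

Call:
jog_arm:
  rows:
    - [[50,-5,0,0,0],[50,-5,0,0,0],[50,-5,0,0,0],[50,-5,0,0,0],[50,8,0,0,0],[50,22,0,0,0],[50,37,0,0,0],[50,37,0,0,0]]

```text
t: 4.22
tool_pos: [0.4856, -0.1642, 0.0828]
tool_rot: [0.52, 1.511, -0.52]
wrist_force: [-0.1, 0.1, 0.5]
gripper_width: 0.0496
```

Call:
jog_arm:
  rows:
    - [[30,0,0,0,0],[15,0,0,0,0],[5,0,0,0,0],[5,0,0,0,0],[5,0,0,0,0],[5,0,0,0,0],[5,0,0,0,0]]
  newtons: 70

```text
t: 5.1
tool_pos: [0.4876, -0.1649, 0.0851]
tool_rot: [0.52, 1.506, -0.52]
wrist_force: [2.0, -1.4, 4.7]
gripper_width: 0.0132
```

```bash
python3 d.py 3 wrist
python3 - <<'E'
from h import *
s=sense(); print(s["gripper_width"],s["wrist_force"])
X=np.load("wrist3X.npy"); p=np.load("wrist3.npz")["p"]
for v in range(200,340,10): print(v,[(u,*(X[v,u]*1000).round().astype(int).tolist(),int(p[v,u].max())) for u in(296,304,312,320,328,336,344)])
E
```

```text
5.15 [ 0.48760847 -0.16486472  0.08511712] [[ 0.001  0.616  0.788]
 [-0.001  0.788 -0.616]
 [-1.     0.     0.001]] [-0.329  0.322  1.965 -0.     0.854  0.335]
0.0131195165965728 [ 1.08583591 -1.7740573   6.53194688]
200 [(296, 514, -120, 153, 203), (304, 516, -121, 155, 223), (312, 518, -122, 155, 211), (320, 519, -124, 155, 197), (328, 521, -125, 154, 180), (336, 523, -127, 154, 161), (344, 524, -129, 151, 171)]
210 [(296, 509, -124, 140, 171), (304, 514, -124, 152, 125), (312, 515, -125, 151, 114), (320, 517, -126, 152, 105), (328, 519, -128, 151, 94), (336, 520, -130, 150, 81), (344, 513, -154, 53, 234)]
220 [(296, 510, -125, 150, 44), (304, 512, -126, 152, 56), (312, 514, -127, 152, 62), (320, 515, -129, 153, 67), (328, 517, -130, 154, 71), (336, 519, -132, 152, 69), (344, 509, -158, 53, 235)]
230 [(296, 508, -127, 151, 41), (304, 510, -128, 154, 54), (312, 512, -130, 153, 62), (320, 514, -131, 153, 65), (328, 515, -132, 153, 70), (336, 517, -134, 153, 71), (344, 506, -162, 54, 235)]
240 [(296, 506, -130, 150, 40), (304, 508, -131, 152, 50), (312, 510, -132, 153, 58), (320, 512,
[... 1146 characters left out ...]
3, 47), (320, 500, -148, 153, 46), (328, 502, -150, 153, 47), (336, 504, -151, 153, 39), (344, 501, -162, 132, 140)]
310 [(296, 491, -148, 149, 32), (304, 494, -148, 152, 43), (312, 496, -149, 153, 45), (320, 498, -151, 153, 46), (328, 500, -152, 153, 44), (336, 502, -154, 152, 40), (344, 500, -161, 139, 140)]
320 [(296, 488, -151, 146, 33), (304, 492, -150, 153, 43), (312, 494, -152, 153, 45), (320, 497, -153, 155, 45), (328, 498, -154, 154, 45), (336, 500, -157, 152, 39), (344, 500, -161, 146, 123)]
330 [(296, 488, -152, 153, 39), (304, 490, -153, 153, 33), (312, 534, -104, 265, 45), (320, 494, -156, 153, 46), (328, 496, -157, 154, 45), (336, 498, -159, 152, 38), (344, 500, -161, 152, 64)]
```

Grip is held: 13.1 mm opening, pads around the bar. Next I'll triangulate the studs and plunger from the scene and side views.

Run:
```python
from h import *
L=R.from_euler('z',-26,degrees=True)
za=np.load("scene0.npz"); zb=np.load("side1.npz"); Ma=(za["K"],za["D"],za["T"]);Mb=(zb["K"],zb["D"],zb["T"])
def tri(a,b):
    A=[];B=[]
    for M,q in((Ma,a),(Mb,b)):
        o,d=rays(M,[q]); d=d[0]/np.linalg.norm(d[0]); N=np.eye(3)-np.outer(d,d); A.append(N);B.append(N@o)
    x=np.linalg.solve(sum(A),sum(B)); return x,[proj(M,x)[0]-q for M,q in((Ma,a),(Mb,b))]
f=lambda x,y,ox,oy:np.array([ox+(x+.5)/5-.5,oy+(y+.5)/5-.5])
for n,a,b in(("L",(92,169),(460,138)),("R",(207,180),(567,155)),("P",(152,149),(520,122)),("holeL",(103,251),(475,238)),("holeR",(215,262),(580,258)),("slot",(168,277),(542,279))):
    x,e=tri(f(*a,222,170),f(*b,228-78,190)); print(n,x.round(4),"L",L.apply(x).round(4),[q.round(1) for q in e])
# assume front plane x_L=.549-.0105: intersect each view
for n,a,b,xl in(("L",(92,169),(460,138),.5385),("R",(207,180),(567,155),.5385),("P",(152,149),(520,122),.544)):
    for M,q in((Ma,f(*a,222,170)),(Mb,f(*b,150,190))):
        o,d=rays(M,[q]); o=L.apply(o);d=L.apply(d[0]); print(n,(o+d*(xl-o[0])/d[0]).round(4))
s=sense(); print(s["tool_pos"])
```

```text
L [0.5183 0.1773 0.0993] L [ 0.5435 -0.0679  0.0993] [array([-0.1,  0.3]), array([ 0.2, -0.3])]
R [0.5468 0.1193 0.0992] L [ 0.5437 -0.1324  0.0992] [array([-0. ,  0.1]), array([ 0. , -0.1])]
P [0.5396 0.152  0.1102] L [ 0.5516 -0.1     0.1102] [array([-0.2,  0.3]), array([ 0.2, -0.3])]
holeL [0.5245 0.1796 0.043 ] L [ 0.5502 -0.0685  0.043 ] [array([-0.1,  0.3]), array([ 0.2, -0.3])]
holeR [0.5536 0.1227 0.0421] L [ 0.5513 -0.1324  0.0421] [array([-0.1,  0.2]), array([ 0.1, -0.2])]
slot [0.549  0.1545 0.0223] L [ 0.5612 -0.1018  0.0223] [array([-0.2,  0.4]), array([ 0.2, -0.4])]
L [ 0.5385 -0.0699  0.1033]
L [ 0.5385 -0.071   0.1006]
R [ 0.5385 -0.134   0.1026]
R [ 0.5385 -0.1358  0.1012]
P [ 0.544  -0.1027  0.1158]
P [ 0.544  -0.1047  0.1123]
[ 0.48760847 -0.16486472  0.08511712]
```

Call:
jog_arm:
  rows:
    - [[5,-10,0,0,0],[5,-30,0,0,0],[5,-50,0,0,0],[5,-70,0,0,0],[5,-80,0,0,0],[5,-80,0,0,0],[5,-80,0,0,0]]

```text
t: 6.02
tool_pos: [0.4862, -0.1643, 0.1638]
tool_rot: [0.52, 1.509, -0.52]
wrist_force: [0.6, -0.1, -4.2]
gripper_width: 0.0129
```

Stud axes come out at z ≈ 0.099–0.103, spacing 64.5 mm (64 expected), plunger 10 mm above (matches), shaker yaw 26.2°. Carry the rack round to 25 mm in front of the stud heads, swinging clear of the tablet.

Call:
jog_arm:
  rows:
    - [[5,-10,5,-12,0],[5,-25,20,-40,-0.05],[5,-35,45,-85,-0.17],[5,-35,75,-115,-0.32],[5,-35,105,-135,-0.48],[5,-35,140,-150,-0.64],[5,-35,175,-160,-0.79],[5,-25,205,-172,-0.94],[5,-10,222,-180,-1.06],[5,0,222,-180,-1.117],[5,0,222,-180,-1.117],[5,0,222,-180,-1.117]]

```text
t: 7.52
tool_pos: [0.4818, 0.1212, 0.165]
tool_rot: [-0.354, 1.541, 0.354]
wrist_force: [-0.4, -0.8, -3.8]
gripper_width: 0.0128
```

```bash
python3 d.py 4 wrist side
python3 - <<'E'
from h import *
s=sense(); print(s["gripper_width"],s["wrist_force"], R.from_euler('z',-26,degrees=True).apply(s["tool_pos"]))
E
```

```text
7.625 [0.4821669  0.12108928 0.16521562] [[ 0.001 -0.437  0.9  ]
 [ 0.     0.9    0.437]
 [-1.    -0.     0.001]] [ 0.243  0.187  1.932  0.     1.022 -0.209]
0.013041467684386507 [-0.08230897 -0.04508479 -3.12786892] [ 0.48645078 -0.10253373  0.16521562]
```

View pics/wrist4.png

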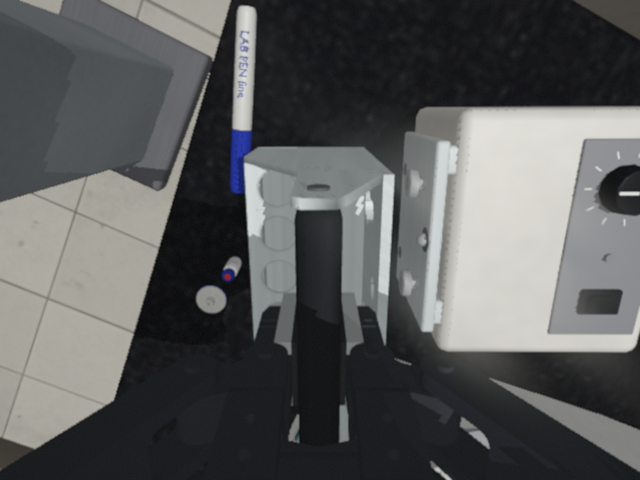

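The wrist view shows the carriage with studs near (413,182) and (406,282) and the plunger at (424,238). The plate's top edge is at u≈390. I'll enlarge this for an exact reading.

Run:
```python
from h import *
z=np.load("wrist4.npz");p=z["p"]; save("pics/w4c.png",cv2.resize(p[130:340,350:460],None,fx=2.85*2,fy=2.85,interpolation=cv2.INTER_CUBIC))
M=(z["K"],z["D"],z["T"]); X=np.load("wrist4X.npy"); L=R.from_euler('z',-26,degrees=True); XL=L.apply(X.reshape(-1,3)).reshape(X.shape)
for v in range(150,340,10): print(v,[(u,*(XL[v,u]*1000).round().astype(int).tolist()) for u in(376,382,388,404,410,416,424,432,440)])
# expected projections for hypothesised geometry
Li=R.from_euler('z',26,degrees=True)
for zz in(.099,.101,.103):
  q=Li.apply([[.5385,-.1025+.032,zz],[.5385,-.1025-.032,zz],[.544,-.1025,zz+.01],[.549,-.1025+.058,zz+.018],[.549,-.1025-.058,zz+.018]]); print(zz,proj(M,q).round(1).tolist())
```

```text
150 [(376, 533, -60, 0), (382, 538, -60, -2), (388, 543, -60, -1), (404, 549, -56, 36), (410, 549, -54, 57), (416, 549, -52, 74), (424, 549, -50, 95), (432, 549, -49, 112), (440, 551, -48, 118)]
160 [(376, 513, -49, 151), (382, 538, -68, 0), (388, 543, -68, 0), (404, 549, -63, 36), (410, 549, -61, 57), (416, 549, -59, 75), (424, 549, -56, 96), (432, 549, -54, 114), (440, 551, -53, 119)]
170 [(376, 508, -49, 183), (382, 511, -49, 183), (388, 513, -49, 182), (404, 548, -70, 42), (410, 539, -61, 103), (416, 543, -61, 104), (424, 548, -62, 99), (432, 549, -59, 115), (440, 552, -58, 120)]
180 [(376, 506, -50, 199), (382, 509, -52, 191), (388, 511, -51, 192), (404, 549, -77, 42), (410, 538, -66, 109), (416, 542, -66, 109), (424, 548, -67, 103), (432, 549, -65, 115), (440, 552, -64, 119)]
190 [(376, 510, -58, 176), (382, 510, -55, 192), (388, 512, -55, 193), (404, 549, -84, 45), (410, 539, -72, 108), (416, 542, -71, 109), (424, 549, -73, 101), (432, 549, -70, 117), (440, 553, -70, 119)]
200 [(376, 510, -63, 176), (382, 509, -59, 193), (388, 512, -59, 193), (404, 549, -91, 46), (410, 549, -8
[... 2325 characters left out ...]
, 119), (440, 561, -146, 114)]
320 [(376, 505, -96, 217), (382, 512, -110, 192), (388, 550, -216, 0), (404, 565, -216, 0), (410, 571, -216, 0), (416, 577, -217, -1), (424, 550, -150, 119), (432, 555, -151, 118), (440, 562, -153, 114)]
330 [(376, 504, -94, 227), (382, 512, -115, 192), (388, 551, -227, -1), (404, 566, -227, -1), (410, 572, -227, 0), (416, 577, -227, 0), (424, 550, -157, 120), (432, 556, -158, 117), (440, 562, -160, 115)]
0.099 [[406.3, 185.1], [400.4, 283.0], [415.7, 240.8], [435.5, 143.3], [420.4, 333.1]]
0.101 [[407.0, 185.7], [401.0, 284.3], [416.4, 241.9], [436.6, 143.6], [421.2, 334.8]]
0.103 [[407.7, 186.3], [401.6, 285.6], [417.2, 242.9], [437.6, 144.0], [422.0, 336.5]]
```

View pics/w4c.png

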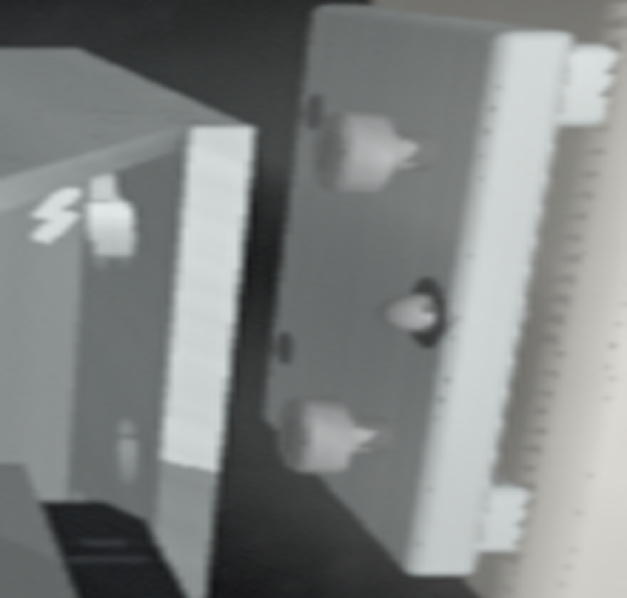

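```bash
cat > g.py <<'E'
from h import *
z=np.load("wrist4.npz"); M=(z["K"],z["D"],z["T"]); L=R.from_euler('z',-26,degrees=True)
f=lambda x,y:np.array([350+(x+.5)/5.7-.5,130+(y+.5)/2.85-.5])
def inL(q,zz): return L.apply(onz(M,[q],zz))[0]
print("plate back top edge",[inL(f(*q),.1925).round(4) for q in((257,128),(237,300),(218,470),(208,598))])
print("plate front top edge",[inL(f(*q),.1925).round(4) for q in((188,127),(163,460))])
ys=[]
for a,b in(((350,113),(350,192)),((315,400),(315,473))):
    o,d=rays(M,[f(*a),f(*b)]); o=L.apply(o); d=L.apply(d); t=np.arctan2(d[:,1],-d[:,2]); 
    r=np.sin(abs(t[0]-t[1])/2)*np.hypot(0.2415,0)/np.cos(t.mean()); y=o[1]+np.tan(t.mean())*(o[2]-.1007); ys.append(y); print("stud y",y,"radius check",r)
print("mid",np.mean(ys),"sep",ys[0]-ys[1])
print("carriage top corners",[inL(f(*q),.119).round(4) for q in((500,32),(410,574))])
print("plunger",inL(f(410,312),.1107).round(4), L.apply(M[2][:3,3]))
# grip bar: black edges/ends
print("cheek end of bar", inL((320,208),.2335).round(4))
s=sense(); print(L.apply(s["tool_pos"]))
E
python3 g.py
```

```text
plate back top edge [array([ 0.5138, -0.0493,  0.1925]), array([ 0.5137, -0.0727,  0.1925]), array([ 0.5136, -0.098 ,  0.1925]), array([ 0.5138, -0.1187,  0.1925])]
plate front top edge [array([ 0.5094, -0.0492,  0.1925]), array([ 0.5096, -0.0964,  0.1925])]
stud y -0.06909241115417393 radius check 0.008107226889822187
stud y -0.13359700096768007 radius check 0.00809347952362335
mid -0.10134470606092699 sep 0.06450458981350614
carriage top corners [array([ 0.5493, -0.0431,  0.119 ]), array([ 0.549 , -0.1579,  0.119 ])]
plunger [ 0.547  -0.1009  0.1107] [ 0.48564578 -0.02524438  0.34465202]
cheek end of bar [ 0.4861 -0.052   0.2335]
[ 0.48645078 -0.10253373  0.16521562]
```

The plate is parallel to the carriage (edge at x_L = 0.5137 along its length). Rack middle is at y_L ≈ -0.103, stud middle at -0.1012, and the stud axes are at z ≈ 0.1007. So: down 46 mm, left 2 mm, then forward to a 4 mm gap.

Call:
jog_arm:
  rows:
    - [[5,15,1,0,0],[5,32,2,0,0],[5,43,2,0,0],[5,46,2,0,0],[5,46,2,6,0],[5,46,2,13,0],[5,46,2,18,0],[5,46,2,21,0],[5,46,2,21,0],[5,46,2,21,0]]

```text
t: 8.88
tool_pos: [0.4997, 0.1321, 0.1185]
tool_rot: [-0.355, 1.542, 0.355]
wrist_force: [0.6, -1.4, -3.6]
gripper_width: 0.0128
```

```bash
python3 d.py 5 wrist
python3 - <<'E'
from h import *
L=R.from_euler('z',-26,degrees=True); s=sense(); print(L.apply(s["tool_pos"]),s["wrist_force"],s["wrist_torque"])
p=np.load("wrist5.npz")["p"]; save("pics/w5c.png",cv2.resize(p[130:340,350:460],None,fx=5.7,fy=2.85,interpolation=cv2.INTER_CUBIC))
XL=L.apply(np.load("wrist5X.npy").reshape(-1,3)).reshape(480,640,3)
for v in range(160,330,20): print(v,[(u,*(XL[v,u]*1000).round().astype(int).tolist()) for u in range(384,444,6)])
E
```

```text
8.925 [0.49973771 0.13204954 0.11854033] [[-0.    -0.438  0.899]
 [-0.     0.899  0.438]
 [-1.     0.    -0.   ]] [ 0.255  0.278  1.934 -0.     0.93  -0.197]
[ 0.50704799 -0.10038525  0.11854033] [ 0.07536274  0.31433918 -4.27118381] [ 0.00044396  0.05896249 -0.03130436]
160 [(384, 553, -60, 0), (390, 549, -54, 52), (396, 549, -51, 71), (402, 549, -49, 89), (408, 549, -48, 101), (414, 549, -46, 114), (420, 507, -23, 298), (426, 553, -45, 119), (432, 555, -45, 120), (438, 560, -46, 114)]
180 [(384, 531, -50, 145), (390, 533, -50, 146), (396, 549, -62, 75), (402, 549, -59, 92), (408, 549, -56, 106), (414, 548, -54, 118), (420, 551, -54, 119), (426, 553, -54, 119), (432, 556, -54, 118), (438, 560, -55, 113)]
200 [(384, 531, -57, 146), (390, 534, -57, 145), (396, 543, -65, 110), (402, 547, -66, 105), (408, 549, -66, 107), (414, 549, -63, 118), (420, 551, -63, 120), (426, 554, -63, 120), (432, 561, -66, 106), (438, 507, -23, 298)]
220 [(384, 532, -65, 145), (390, 534, -65, 146), (396, 549, -82, 82), (402, 549, -78, 97), (408, 549, -74, 111), (414, 549, -72, 119), (420, 552, -72, 120), (42
[... 510 characters left out ...]
]
280 [(384, 533, -90, 145), (390, 549, -121, 74), (396, 549, -114, 91), (402, 547, -103, 115), (408, 549, -102, 118), (414, 552, -102, 119), (420, 554, -101, 120), (426, 561, -107, 106), (432, 562, -104, 113), (438, 563, -103, 117)]
300 [(384, 533, -98, 146), (390, 548, -132, 78), (396, 549, -124, 95), (402, 548, -116, 110), (408, 549, -112, 118), (414, 552, -112, 120), (420, 555, -112, 119), (426, 560, -116, 110), (432, 562, -114, 115), (438, 564, -113, 117)]
320 [(384, 533, -108, 146), (390, 544, -130, 105), (396, 547, -131, 104), (402, 548, -126, 113), (408, 550, -123, 119), (414, 553, -122, 119), (420, 556, -123, 119), (426, 561, -127, 111), (432, 563, -124, 116), (438, 565, -124, 117)]
```

View pics/w5c.png

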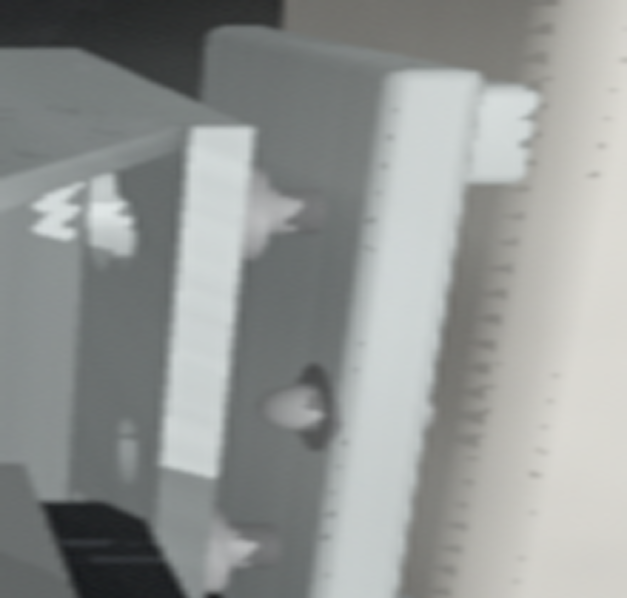

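The plate is now just in front of the heads and covers the head rims. Plate top reads z 0.1455 and should be about 0.1468, so I'll go up 1 mm and feel forward.

Call:
jog_arm:
  rows:
    - [[5,-1.2,0,0,0],[5,-1.2,0,2,0],[5,-1.2,0,4,0],[5,-1.2,0,5,0],[5,-1.2,0,6,0],[5,-1.2,0,6,0]]

```text
t: 9.68
tool_pos: [0.5054, 0.1348, 0.1198]
tool_rot: [-0.355, 1.542, 0.355]
wrist_force: [-0.4, -0.0, -3.7]
gripper_width: 0.0127
```

```bash
cat > st.py <<'E'
from h import *
L=R.from_euler('z',-26,degrees=True); s=sense(); print(s["t"],"L pos",(L.apply(s["tool_pos"])*1000).round(2),"F L",L.apply(s["wrist_force"]).round(1),"T L",L.apply(s["wrist_torque"]).round(2),s["gripper_width"])
E
python3 st.py
```

```text
9.675 L pos [ 513.36 -100.38  119.75] F L [-0.3  0.2 -3.7] T L [ 0.02  0.   -0.05] 0.01272257189608021
```

No contact force, and the plate is already about 2 mm past the head fronts, so it's going over them. Continue gently.

Call:
jog_arm:
  rows:
    - [[5,0,0,1.5,0],[5,0,0,3,0],[5,0,0,4,0],[5,0,0,5,0],[5,0,0,5,0]]

```text
t: 10.3
tool_pos: [0.5089, 0.1367, 0.1195]
tool_rot: [-0.356, 1.543, 0.355]
wrist_force: [-3.2, -1.9, -1.8]
gripper_width: 0.0129
```

```bash
python3 st.py
```

```text
10.3 L pos [ 517.34 -100.28  119.46] F L [-3.7 -0.3 -1.8] T L [-0.09  1.1   0.03] 0.012903899111663591
```

Call:
jog_arm:
  rows:
    - [[5,0,0,1,0],[5,0,0,2,0],[5,0,0,3,0],[5,0,0,4,0],[5,0,0,4,0]]

```text
t: 10.92
tool_pos: [0.5121, 0.1382, 0.1194]
tool_rot: [-0.356, 1.544, 0.355]
wrist_force: [-5.8, -3.3, -0.5]
gripper_width: 0.0132
```

```bash
python3 st.py
```

```text
10.925 L pos [ 520.87 -100.29  119.42] F L [-6.7 -0.4 -0.5] T L [-0.08  1.51 -0.04] 0.013158752077933092
```

Call:
jog_arm:
  rows:
    - [[5,0,0,1,0],[5,0,0,2,0],[5,0,0,3,0],[5,0,0,3,0]]

```text
t: 11.42
tool_pos: [0.5129, 0.1387, 0.1191]
tool_rot: [-0.356, 1.548, 0.355]
wrist_force: [-11.3, -6.1, 4.3]
gripper_width: 0.013
```

```bash
python3 st.py
```

```text
11.425 L pos [ 521.76 -100.14  119.07] F L [-12.9  -0.6   4.3] T L [-0.09  2.65 -0.15] 0.013047185136703351
```

The plate is on the carriage face (grip 27 mm in front, about 13 N). Slide down.

Call:
jog_arm:
  rows:
    - [[5,1,0,-1,0],[5,3,0,-1,0],[5,5,0,-1,0],[5,7,0,-1,0],[5,9,0,-1,0],[5,11,0,-1,0],[5,11,0,-1,0]]

```text
t: 12.3
tool_pos: [0.5124, 0.1386, 0.1072]
tool_rot: [-0.356, 1.547, 0.355]
wrist_force: [-5.2, -3.2, -11.8]
gripper_width: 0.0129
```

```bash
python3 st.py
```

```text
12.3 L pos [ 521.31 -100.1   107.24] F L [ -6.1  -0.6 -11.8] T L [-0.17  1.54 -0.05] 0.012945627351973674
```

Call:
jog_arm:
  rows:
    - [[5,1.5,0,0,0],[5,3,0,0,0],[5,4.5,0,0,0],[5,4.5,0,0,0]]

```text
t: 12.8
tool_pos: [0.5125, 0.1386, 0.1034]
tool_rot: [-0.356, 1.547, 0.355]
wrist_force: [-9.3, -3.8, -1.6]
gripper_width: 0.0129
```

```bash
python3 st.py
```

```text
12.8 L pos [ 521.39 -100.07  103.39] F L [-10.    0.7  -1.6] T L [-0.04  1.9  -0.2 ] 0.012928187825309481
```

Call:
jog_arm:
  rows:
    - [[5,1,0,0,0],[5,2,0,0,0],[5,3,0,0,0],[5,3,0,0,0]]

```text
t: 13.3
tool_pos: [0.5125, 0.1385, 0.1018]
tool_rot: [-0.356, 1.547, 0.355]
wrist_force: [-15.6, -6.6, 15.4]
gripper_width: 0.0133
```

```bash
python3 st.py
```

```text
13.3 L pos [ 521.36 -100.14  101.78] F L [-16.9   0.9  15.4] T L [ 0.07  2.81 -0.18] 0.013258185769836494
```

Call:
jog_arm:
  rows:
    - [[5,0.5,0,-1,0],[5,1,0,-2,0],[5,1,0,-2,0]]

```text
t: 13.68
tool_pos: [0.5125, 0.1385, 0.1016]
tool_rot: [-0.355, 1.543, 0.355]
wrist_force: [-12.9, -3.0, 15.9]
gripper_width: 0.0131
```

```bash
python3 st.py; python3 d.py 6 wrist >/dev/null
python3 - <<'E'
from h import *
L=R.from_euler('z',-26,degrees=True)
p=np.load("wrist6.npz")["p"]; save("pics/w6.png",p)
XL=L.apply(np.load("wrist6X.npy").reshape(-1,3)).reshape(480,640,3)
for v in range(180,330,20): print(v,[(u,*(XL[v,u]*1000).round().astype(int).tolist()) for u in range(372,432,6)])
E
```

```text
13.675 L pos [ 521.32 -100.2   101.58] F L [-12.9   2.9  15.9] T L [ 0.31  2.03 -0.15] 0.013065518338861697
180 [(372, 539, -47, 140), (378, 542, -49, 132), (384, 545, -49, 130), (390, 547, -49, 129), (396, 552, -51, 118), (402, 554, -51, 118), (408, 556, -51, 118), (414, 560, -52, 115), (420, 562, -52, 115), (426, 564, -52, 116)]
200 [(372, 545, -63, 100), (378, 545, -59, 118), (384, 545, -57, 129), (390, 548, -57, 129), (396, 552, -59, 120), (402, 554, -59, 120), (408, 557, -60, 115), (414, 560, -60, 114), (420, 562, -60, 115), (426, 565, -60, 117)]
220 [(372, 545, -72, 103), (378, 545, -67, 121), (384, 546, -65, 129), (390, 548, -65, 130), (396, 552, -67, 120), (402, 555, -68, 118), (408, 561, -72, 104), (414, 561, -69, 113), (420, 563, -68, 116), (426, 565, -68, 116)]
240 [(372, 545, -80, 105), (378, 545, -74, 124), (384, 546, -73, 129), (390, 549, -73, 129), (396, 553, -76, 120), (402, 555, -76, 120), (408, 561, -80, 106), (414, 562, -78, 113), (420, 563, -77, 116), (426, 565, -76, 118)]
260 [(372, 545, -89, 108), (378, 545, -82, 125), (384, 546, -81, 130), (390, 551, -85, 119), (396, 553, -84, 120), (402, 556, -85, 120), (408, 561, -89, 108), (414, 562, -86, 115), (420, 564, -86, 115), (426, 566, -85, 118)]
280 [(372, 545, -100, 106), (378, 545, -90, 127), (384, 547, -90, 129), (390, 551, -93, 120), (396, 554, -94, 119), (402, 561, -102, 100), (408, 561, -98, 111), (414, 562, -96, 115), (420, 565, -95, 117), (426, 567, -94, 118)]
300 [(372, 545, -106, 114), (378, 545, -98, 129), (384, 547, -99, 128), (390, 552, -103, 119), (396, 554, -103, 120), (402, 561, -112, 101), (408, 561, -106, 113), (414, 563, -105, 116), (420, 565, -104, 117), (426, 567, -103, 119)]
320 [(372, 539, -93, 155), (378, 545, -107, 129), (384, 548, -107, 129), (390, 552, -112, 120), (396, 555, -113, 118), (402, 560, -121, 105), (408, 562, -117, 112), (414, 563, -114, 116), (420, 566, -114, 117), (426, 568, -113, 118)]
```

View pics/w6.png

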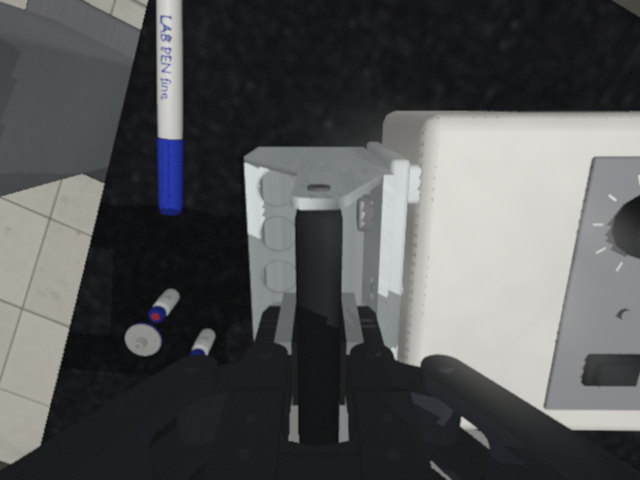

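Plate top is about 10 mm above the carriage top (0.129 vs 0.119), which is the locked height. The stud heads sit in the slots, with one visible at (363,212). I'll unload the wrist, then print the pixels where the pin should be in the lock hole.

Call:
jog_arm:
  rows:
    - [[5,-1,0,-1,0],[5,-2,0,-2,0],[5,-2,0,-2,0]]

```text
t: 14.1
tool_pos: [0.5123, 0.138, 0.1024]
tool_rot: [-0.355, 1.54, 0.355]
wrist_force: [-0.5, -0.1, -4.4]
gripper_width: 0.0133
```

```bash
python3 st.py
python3 - <<'E'
from h import *
Li=R.from_euler('z',26,degrees=True)
z=np.load("wrist6.npz");p=z["p"];M=(z["K"],z["D"],z["T"]);d=z["d"]
print(proj(M,Li.apply([[.544,-.1012,.1108],[.545,-.1012+.0055,.1108],[.545,-.1012-.0055,.1108],[.545,-.1012,.1163],[.545,-.1012,.1053]])).round(1))
X=R.from_euler('z',-26,degrees=True).apply(np.load("wrist6X.npy").reshape(-1,3)).reshape(480,640,3)
for v in range(268,304,2): print(v,[(int(p[v,u].mean()),round(X[v,u,0]*1000)) for u in range(364,384,2)])
E
```

```text
14.1 L pos [ 520.96 -100.5   102.41] F L [-0.5  0.2 -4.4] T L [-0.01  0.11  0.01] 0.013300851458304742
[[370.2 287.7]
 [372.8 276.4]
 [372.  298.8]
 [374.  292.9]
 [370.9 282.7]]
268 [(109, 545), (110, 545), (111, 545), (110, 545), (112, 545), (113, 545), (114, 545), (132, 545), (201, 545), (205, 546)]
270 [(110, 545), (111, 545), (110, 545), (110, 545), (112, 545), (112, 545), (113, 545), (139, 545), (204, 545), (205, 546)]
272 [(110, 545), (110, 545), (110, 545), (110, 545), (110, 545), (113, 545), (113, 545), (139, 545), (203, 545), (206, 521)]
274 [(110, 545), (110, 545), (110, 545), (111, 545), (110, 545), (111, 545), (112, 545), (140, 545), (202, 545), (203, 546)]
276 [(110, 545), (110, 545), (110, 545), (111, 545), (114, 545), (111, 521), (112, 544), (150, 545), (207, 545), (204, 546)]
278 [(108, 545), (110, 545), (110, 545), (114, 545), (127, 545), (110, 545), (111, 545), (151, 545), (209, 545), (206, 546)]
280 [(109, 545), (110, 545), (111, 545), (118, 545), (132, 545), (109, 545), (111, 545), (158, 545), (209, 545), (207, 546)]
282 [(107, 545), (110, 545), (111, 545), (116,
[... 628 characters left out ...]
5), (105, 545), (109, 545), (109, 545), (181, 545), (206, 546), (205, 546)]
294 [(107, 545), (107, 545), (107, 545), (115, 545), (126, 545), (109, 545), (108, 545), (136, 545), (173, 546), (198, 547)]
296 [(108, 545), (106, 545), (106, 545), (114, 545), (129, 545), (110, 545), (107, 545), (131, 545), (139, 546), (146, 546)]
298 [(106, 545), (108, 545), (106, 545), (111, 545), (121, 545), (109, 545), (108, 545), (134, 545), (137, 546), (139, 546)]
300 [(106, 545), (107, 545), (105, 545), (108, 545), (112, 545), (108, 545), (108, 545), (136, 545), (138, 546), (138, 547)]
302 [(107, 545), (106, 545), (105, 545), (106, 545), (108, 545), (106, 545), (109, 545), (137, 545), (140, 546), (139, 547)]
```

The pin nose reads 544 mm (1 mm proud of the plate front) inside the lock-hole rim, and the forward force drops to zero when unloaded. That means it is locked. Let go and rise straight up.

Call:
jog_arm:
  rows:
    - [[20,0,0,0,0],[30,0,0,0,0],[36,0,0,0,0],[36,0,0,0,0],[36,-10,0,0,0],[36,-30,0,0,0],[36,-60,0,0,0],[36,-100,0,0,0],[36,-140,0,0,0],[36,-140,0,0,0]]

```text
t: 15.35
tool_pos: [0.5138, 0.1384, 0.2463]
tool_rot: [-0.355, 1.535, 0.355]
wrist_force: [-1.0, 0.3, 0.6]
gripper_width: 0.036
```

```bash
python3 st.py; python3 d.py 7 wrist side scene>/dev/null
python3 - <<'E'
from h import *
L=R.from_euler('z',-26,degrees=True)
z=np.load("wrist7.npz");p=z["p"];X=L.apply(np.load("wrist7X.npy").reshape(-1,3)).reshape(480,640,3)
m=(p.max(2)<90)&(abs(X[...,2]-.170)<.012)&(abs(X[...,0]-.521)<.03)&(abs(X[...,1]+.101)<.06); print("bar",m.sum(),X[m].mean(0),np.percentile(X[m],[1,99],axis=0).round(4).tolist())
s0=np.load("scene0.npz")["p"].astype(int);
for n in("side7","scene7"): save(f"pics/{n}c.png",np.load(n+".npz")["p"])
a=cv2.resize(np.load("side7.npz")["p"][185:325,215:415],(800,560),interpolation=2); save("pics/fin.png",a)
E
```

```text
15.35 L pos [ 522.44 -100.81  246.33] F L [-0.8  0.7  0.6] T L [-0.01 -0.04 -0.01] 0.03595160237110287
bar 2958 [ 0.51930289 -0.09860316  0.16935567] [[0.5126, -0.1495, 0.1662], [0.5259, -0.0518, 0.1712]]
```

View pics/fin.png

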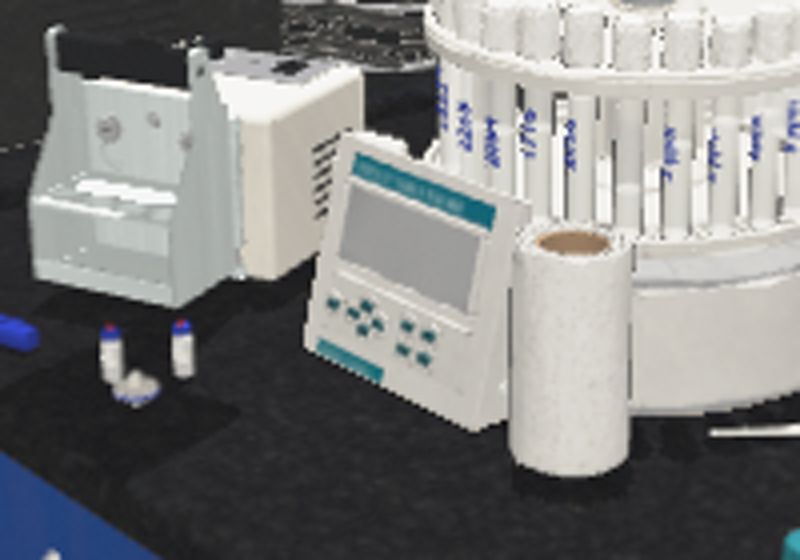

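The final side view shows the rack hanging on the carriage with stud head and pin nose showing through the back plate, vials standing untouched and the gripper clear. Bar measured 29.7 mm in front of the carriage and less than 1 mm off its middle, top at z 0.170.

```bash
python3 -c "
from workcell import job,sense
job.close_job(); print(sense()['t'])"
```

```text
the job is handed in; nothing more can be done
the job is handed in; nothing more can be done
```

The rack is hanging on both studs with the plunger out in the lock hole. I let go, moved the gripper clear, and handed the job in at about 15.5 s of the 51 s allowed. No verdict is reported at hand-in.

**What I did:** I took the rack by its grip and swung it round to the shaker. I lined the keyholes up with the stud heads using the wrist camera, eased the plate over the heads onto the carriage, and slid it down about 17.5 mm to the stop. Wrist forces stayed below about 25 N throughout.

**Last checks:**
- **Lock:** the plate top stood about 10 mm above the carriage top, which is the locked height. The pin nose read about 1 mm proud of the plate front inside the lock hole. This reading came from the last look before release, and I did not measure it again afterwards.
- **Position after release:** the grip bar was about 29.7 mm in front of the carriage face and less than 1 mm off its middle. Its top was at 0.170 m, so its centre is at about 0.157 m.
- **Tilt:** about 0.02 rad, estimated from the bar sitting 1.7 mm further out than nominal.
- **Bystanders:** the vials were standing in place in the final picture. I did not measure the bottles at the end, but the arm only passed above them at the start.

**What failed or disagreed:**
- **First grasp:** it closed on nothing. Both cameras showed the real fingertips about 40 mm behind the reported tool point, so I went 37 mm lower for the second try, which held.
- **Stud positions:** the first estimate from the two fixed cameras was 1–2 mm off sideways from the close wrist view. I used the wrist view.

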